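# Lay out the colour-mixing board

### The job

Lay out the colour-mixing board for the class: stand each mixed-colour pot upright in the middle of the cork coaster that lies between the two tins it is mixed from (orange between red and yellow, green between yellow and blue, purple between blue and red), and stack the small white pot upright and centred on top of the green pot. Leave the three tins where they stand.

Things in the scene. Friction and masses are not known exactly. Their poses are not given: they have to be found in the camera images.
- red_tin: Round red paint tin: steel, 67 mm across, 48 mm tall, closed red lid and red band. Stands on the white round board (330 mm across, fixed, top 9 mm above the table). Loose, 0.4 kg; stays where it is. Origin: centre of its underside; z up. The three tins stand in a triangle, neighbours about 0.2 m apart; which colour stands where varies.
- yellow_tin: Round yellow paint tin: steel, 67 mm across, 48 mm tall, closed yellow lid and yellow band. Stands on the white round board (330 mm across, fixed, top 9 mm above the table). Loose, 0.4 kg; stays where it is. Origin: centre of its underside; z up. The three tins stand in a triangle, neighbours about 0.2 m apart; which colour stands where varies.
- blue_tin: Round blue paint tin: steel, 67 mm across, 48 mm tall, closed blue lid and blue band. Stands on the white round board (330 mm across, fixed, top 9 mm above the table). Loose, 0.4 kg; stays where it is. Origin: centre of its underside; z up. The three tins stand in a triangle, neighbours about 0.2 m apart; which colour stands where varies.
- coaster0: Round brown cork coaster, 68 mm across, 3 mm thick, fixed flat on the white board; origin: centre of its underside, at 9 mm above the table, so its top is 12 mm above the table. Each of the three coasters lies about halfway between two of the tins (about 0.1 m from each of these two, about 0.17 m from the third); which two must be seen.
- coaster1: Round brown cork coaster, 68 mm across, 3 mm thick, fixed flat on the white board; origin: centre of its underside, at 9 mm above the table, so its top is 12 mm above the table. Each of the three coasters lies about halfway between two of the tins (about 0.1 m from each of these two, about 0.17 m from the third); which two must be seen.
- coaster2: Round brown cork coaster, 68 mm across, 3 mm thick, fixed flat on the white board; origin: centre of its underside, at 9 mm above the table, so its top is 12 mm above the table. Each of the three coasters lies about halfway between two of the tins (about 0.1 m from each of these two, about 0.17 m from the third); which two must be seen.
- orange_pot: Closed orange plastic paint pot: a plain upright cylinder 52 mm across, 62 mm tall, flat top, loose, 0.12 to 0.26 kg. Starts upright on the table beside the board, on either side, with at least 25 mm free around it. Origin: centre of its underside; z up.
- green_pot: Closed green plastic paint pot: a plain upright cylinder 52 mm across, 62 mm tall, flat top, loose, 0.12 to 0.26 kg. Starts upright on the table beside the board, on either side, with at least 25 mm free around it. Origin: centre of its underside; z up.
- purple_pot: Closed purple plastic paint pot: a plain upright cylinder 52 mm across, 62 mm tall, flat top, loose, 0.12 to 0.26 kg. Starts upright on the table beside the board, on either side, with at least 25 mm free around it. Origin: centre of its underside; z up.
- white_pot: Small closed white plastic paint pot: a plain upright cylinder 44 mm across, 40 mm tall, flat top, loose, 0.05 to 0.12 kg. Starts upright on the table beside the board, on either side, with at least 25 mm free around it. Origin: centre of its underside; z up.
Not all that is in view belongs to the job. Of the things that look like the purple_pot, the smaller one is meant. There is more than one size of the orange_pot; the job needs the largest.

How it is judged:
At the end, for the whole second after the job is handed in: Each mixed pot upright on the coaster between its two tins (within 136 mm of both), within 12 mm of the coaster's centre; white pot upright on the green one, centres within 10 mm; tilts under 0.1 rad; all released, at rest; tins upright, within 12 mm of their starts ((horizontal distance between orange_pot and coaster0 below 0.012 m or horizontal distance between orange_pot and coaster1 below 0.012 m or horizontal distance between orange_pot and coaster2 below 0.012 m) and horizontal distance between each of orange_pot, purple_pot and red_tin below 0.136 m and horizontal distance between each of orange_pot, green_pot and yellow_tin below 0.136 m and height (world z) of orange_pot between 0.008 and 0.016 m and (horizontal distance between green_pot and coaster0 below 0.012 m or horizontal distance between green_pot and coaster1 below 0.012 m or horizontal distance between green_pot and coaster2 below 0.012 m) and horizontal distance between each of green_pot, purple_pot and blue_tin below 0.136 m and height (world z) of green_pot between 0.008 and 0.016 m and (horizontal distance between purple_pot and coaster0 below 0.012 m or horizontal distance between purple_pot and coaster1 below 0.012 m or horizontal distance between purple_pot and coaster2 below 0.012 m) and height (world z) of purple_pot between 0.008 and 0.016 m and horizontal distance between white_pot and green_pot below 0.01 m and z of white_pot in the frame of green_pot between 0.058 and 0.066 m and angle between each of orange_pot, green_pot, purple_pot, white_pot, red_tin, yellow_tin, blue_tin's own z axis and vertical below 0.1 rad and linear speed of each of orange_pot, green_pot, purple_pot, white_pot below 0.02 m/s and distance of each of red_tin, yellow_tin, blue_tin from where it was at the start of the episode below 0.012 m); the robot touches nothing.
It fails at once if the red tin is shifted by more than 15 mm (distance of red_tin from where it was at the start of the episode above 0.015 m).
It fails at once if the yellow tin is shifted by more than 15 mm (distance of yellow_tin from where it was at the start of the episode above 0.015 m).
It fails at once if the blue tin is shifted by more than 15 mm (distance of blue_tin from where it was at the start of the episode above 0.015 m).
It also fails if it takes over 106 s, if anything falls off the work surface, if the arm or the gripper's body presses on something with over 40 N, if the wrist force passes 120 N, or if a joint passes its speed limit or range.

### The arm

A 6-joint arm with a two-finger parallel gripper is mounted at the origin on the work surface. World frame = base frame: x ahead of the robot, y to its left, z up, the work surface at z = 0. Lengths are in m, angles in rad, forces in N, time in s.
With the tool pointing down it reaches from about 0.35 to 0.975 m from the base axis. Payload 4.9 kg.
Tool frame: the origin (TCP) lies at the very end of the fingers, on their centre line; the grasp point (between the pads) lies 19 mm behind it; z points along the fingers, x is the direction in which the jaws open and shut, and the axes are right-handed (so a half turn about z gives the same grasp; the last joint's range is limited). The gripper opens to 85 mm and grips with 20 to 120 N. Pads are 22 mm wide; open, the fingers measure 114 mm over their backs; the gripper's body (76 mm by 85 mm) begins 54 mm behind the grasp point. The pads swing forward as they close: fully open they stand 13 mm farther back than shut.
Start: joints at [1.08, 0.053, 1.613, -0, 1.476, -0.119], TCP at [0.227, 0.582, 0.204] pointing down, gripper open.
Joint ranges: [-3.01, 3.01], [-1.01, 2.22], [0.06, 2.58], [-1.02, 4.17], [0.09, 2.62], [-3.14, 3.14]. Speed limits (rad/s): [2.57, 2.57, 3.14, 3.14, 3.14, 3.14].

### API

Orientations are given as a unit quaternion [w, x, y, z].
In Python, from plant import manip, imaging gives the robot as it stands.
- The arm moves only by the shell command python3 -m pendant 'ROWS'. ROWS is JSON, a list that holds one entry, the list of rows, each a list of 7 numbers: the turn, a rotation vector about the world's x, y, z in units of pi rad (1.0 is pi rad), then the shift along the world's x, y, z in units of 250 mm (1.0 is 250 mm), then the opening, from 0 (shut) to 1 (fully open). In form: [[[ax, ay, az, tx, ty, tz, claw], ...]]. A call has 1 to 20 rows; each row shifts and turns the commanded pose from where the row before left it; what a row does not reach is not made up. A row lasts 1/8 s, in which the tool goes at most 62.5 mm and 10.7 degrees, less where a joint would pass 70% of its speed; a pose out of reach is approached as far as the arm can. A call with a number of a shift or a turn outside -1 to 1 is refused whole. A call with a gripper value outside its range is refused whole. The fingers move at their own pace and stop on an object; the grip force is fixed at half the most. Time passes only in rows, so rows that do not move let the fingers close. It gives the time, the measured TCP pose, the force and the opening at its end, in the units of the state.
- manip.state(): the state, without advancing time (a new reading comes with each control period).
- imaging.grab_frame(name): name is "scene" or "top" or "wrist"; returns a dict with "frame" (400x640x3 uint8, blue, green, red), "mtx" (3x3 intrinsics, pixels), "world_to_cam" (4x4, takes a point from world to camera coordinates). Camera axes: x right, y down, z forward; pixel columns grow to the right and rows downward; lengths in m; the calibration is good to about 2 mm. A picture is of the moment at which its call begins. There is no depth.
- manip.job_done(): hands the job in, once; it reports no verdict.
The state is a dict: "time": time; "joint_pos": joint angles; "joint_vel": joint speeds; "joint_efforts": joint torques, N m; "tool_pos": TCP position; "tool_rot": TCP orientation; "contact_force": force on the tool from outside, world axes, zero at the start; "ft_torque": the same for the moment, N m; "gripper_width": opening from 0.0 (shut) to 1.0 (fully open).
Only numpy, scipy, OpenCV 4.12 (cv2) and the standard library are available. Lean on these libraries where they do the work, as an engineer would, in place of code of your own. Each camera call takes 0.05 s, during which the arm holds its last target. There are 200 camera calls.

## Working session

There is one attempt and no reset: what is moved stays moved. The work goes in short steps, Python scripts to look and compute and a shell command to move; the robot and the scene stay as the last step left them, time stands still between calls to the robot, and variables do not carry over. Pictures are saved under pics/ and viewed, about 12 in all and at most 16, crops included, and the job is handed in when it is done.

```bash
ls; mkdir -p pics
python3 - <<'E'
from plant import manip, imaging
import cv2,numpy as np
print(manip.state())
for n in ["top","scene"]:
    d=imaging.grab_frame(n); cv2.imwrite(f"pics/{n}0.png",d["frame"]); np.savez(f"{n}0.npz",**d)
    print(n,d["mtx"].tolist(),np.round(d["world_to_cam"],3).tolist())
E
```

```text
pics
{'time': 0.0, 'joint_pos': array([ 1.07997322e+00,  5.33651633e-02,  1.61433207e+00, -1.43909198e-05,
        1.47598040e+00, -1.18999416e-01]), 'joint_vel': array([-0.00142002, -0.00128867,  0.00022666, -0.00203659,  0.00502812,
        0.0001687 ]), 'joint_efforts': array([ 4.04828188e-04, -3.93681443e+01, -3.70176530e+01, -8.19133834e-05,
        6.91575115e-03, -1.98901887e-05]), 'tool_pos': array([0.22674677, 0.58167534, 0.20223518]), 'tool_rot': array([ 4.88203095e-04,  8.25624716e-01,  5.64218701e-01, -9.21140821e-04]), 'contact_force': array([-0.10484373, -0.28281555, -0.62337492]), 'ft_torque': array([-0.00270665, -0.02805749,  0.07370247]), 'gripper_width': 0.9971282157175714}
top [[423.24735598962087, 0.0, 317.0302668566098], [0.0, 423.24735598962087, 196.5429345208987], [0.0, 0.0, 1.0]] [[0.002, -1.0, 0.013, -0.059], [-0.995, -0.003, -0.096, 0.558], [0.096, -0.013, -0.995, 1.118], [0.0, 0.0, 0.0, 1.0]]
scene [[390.66926406730204, 0.0, 316.75808799437516], [0.0, 390.66926406730204, 197.3384285408648], [0.0, 0.0, 1.0]] [[0.821, 0.57, -0.02, -0.42], [0.371, -0.56, -0.741, -0.206], [-0.433, 0.601, -0.672, 1.297], [0.0, 0.0, 0.0, 1.0]]
```

View pics/top0.png

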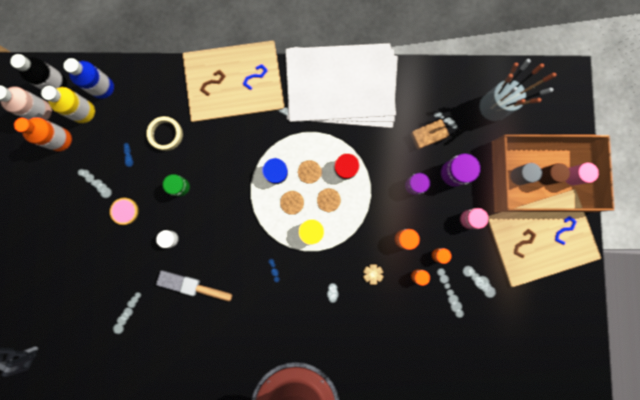

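View pics/scene0.png

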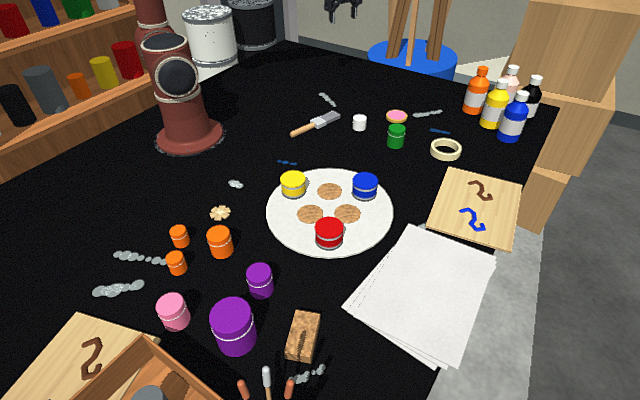

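Top view: tins are blue (275,170), red (346,166) and yellow (311,231). Coasters:
- (309,171), between blue and red: purple
- (292,202), between blue and yellow: green
- (329,200), between red and yellow: orange

Candidates:
- Purple: (419,183) and (461,168). The smaller one, (419,183), is meant.
- Orange: (407,239), (441,256) and (421,278). (407,239) looks largest.
- Green: only (175,185).
- White: (167,239).

Next I'll measure these and confirm them in a crop.

```bash
cat > h.py <<'E'
from plant import manip, imaging
import cv2,numpy as np
def cast(d,uv,z):
    K=d["mtx"];T=d["world_to_cam"];R=T[:3,:3];t=T[:3,3]
    r=R.T@np.linalg.solve(K,[uv[0],uv[1],1.]);c=-R.T@t
    return c+r*(z-c[2])/r[2]
def proj(d,p):
    q=d["world_to_cam"]@np.r_[p,1];q=d["mtx"]@q[:3];return q[:2]/q[2]
# hue range, sat min, val min
COL=dict(orange=(6,16,170,90),green=(45,80,100,25),purple=(135,155,90,40),red=(172,4,150,60),yellow=(24,34,150,80),blue=(110,125,150,60),cork=(8,20,60,70))
def mask(img,c):
    H=cv2.cvtColor(img,cv2.COLOR_BGR2HSV);h,s,v=cv2.split(H)
    if c=="white": m=(s<60)&(v>110)
    else:
        a,b,S,V=COL[c];m=((h>=a)&(h<=b) if a<=b else (h>=a)|(h<=b))&(s>=S)&(v>=V)
    return m.astype(np.uint8)*255
def blobs(d,c,z,amin=30):
    """silhouette hull centre cast to plane z (mid height)"""
    m=cv2.morphologyEx(mask(d["frame"],c),cv2.MORPH_CLOSE,np.ones((5,5)))
    out=[]
    for k in cv2.findContours(m,cv2.RETR_EXTERNAL,cv2.CHAIN_APPROX_NONE)[0]:
        k=cv2.convexHull(k);A=cv2.contourArea(k)
        if A<amin: continue
        M=cv2.moments(k);uv=np.array([M["m10"],M["m01"]])/A
        out.append((uv.round(1),A,cast(d,uv,z)[:2].round(4)))
    return out
E
python3 - <<'E'
from h import *
for n in ["top","scene"]:
    d=dict(np.load(n+"0.npz"))
    for c,z in [("orange",.031),("green",.031),("purple",.031),("white",.02),("red",.033),("yellow",.033),("blue",.033),("cork",.012)]:
        for b in blobs(d,c,z):
            if .3<b[2][0]<.8 and abs(b[2][1])<.45 and b[1]<4000: print(n,c,*b)
d=np.load("top0.npz")["frame"]
a=cv2.resize(d[140:300,380:500],None,fx=4,fy=4)[:600];b=cv2.resize(d[150:260,250:380],None,fx=3,fy=3)
o=np.zeros((600,880,3),np.uint8);o[:,:480]=a[:600];o[:330,485:875]=b
cv2.imwrite("pics/c1.png",cv2.resize(o,(792,540)))
E
```

```text
top orange [421. 277.] 230.5 [ 0.3441 -0.3347]
top orange [442.1 255.3] 227.5 [ 0.4012 -0.3926]
top orange [407.6 238.7] 403.0 [ 0.4451 -0.3007]
top green [175.5 184.9] 499.0 [0.5882 0.3235]
top purple [418.2 183.2] 407.5 [ 0.5951 -0.3326]
top white [332.3 292.2] 145.5 [ 0.3028 -0.0991]
top white [178.  282.7] 629.5 [0.3275 0.3115]
top white [166.5 238.5] 295.5 [0.4445 0.3462]
top white [163.4 132.3] 740.5 [0.7352 0.3649]
top white [445.4 119.3] 114.5 [ 0.7763 -0.4151]
top red [346.4 165.8] 437.0 [ 0.642  -0.1375]
top yellow [310.8 231.5] 432.0 [ 0.4639 -0.0413]
top blue [274.7 170.6] 435.5 [0.6279 0.0567]
top cork [214.  292.5] 305.0 [0.3009 0.2171]
top cork [420.7 276.8] 241.5 [ 0.3428 -0.3387]
top cork [373.1 273.9] 334.0 [ 0.3505 -0.2099]
top cork [441.8 255.3] 236.5 [ 0.4005 -0.3974]
top cork [407.  238.8] 419.0 [ 0.4449 -0.3035]
top cork [291.6 202.2] 431.0 [0.544  0.0115]
top cork [328.3 199.6] 426.0 [ 0.5514 -0.089 ]
top cork [309.2 171.4] 426.0 [ 0.6294 -0.0365]
top cork [429.4 133.6] 689.5 [ 0.7375 -0.3716]
scene orange [219.6 241.2] 704.5 [ 0.4443 -0.2967]
scene orange [17
[... 311 characters left out ...]
 390.0 [ 0.3163 -0.4291]
scene white [235.2 183.6] 72.5 [ 0.3193 -0.1161]
scene white [445.9 146.5] 357.5 [0.7348 0.367 ]
scene white [359. 122.] 195.0 [0.4431 0.3462]
scene white [323.8 111.6] 632.0 [0.3068 0.3391]
scene red [328.6 231.4] 690.0 [ 0.6384 -0.1324]
scene yellow [292.4 182.4] 521.5 [ 0.4581 -0.0367]
scene blue [364.9 184.1] 548.5 [0.6244 0.0644]
scene cork [302. 336.] 1392.0 [ 0.7353 -0.3711]
scene cork [177.4 249.7] 988.0 [ 0.3657 -0.361 ]
scene cork [309.5 213.7] 362.5 [ 0.5535 -0.092 ]
scene cork [219.9 232. ] 1182.5 [ 0.4082 -0.265 ]
scene cork [347.  213.1] 368.0 [ 0.6317 -0.0375]
scene cork [329.  190.9] 309.0 [0.5463 0.0088]
scene cork [301.7 129.1] 154.0 [0.3011 0.2167]
```

View pics/c1.png

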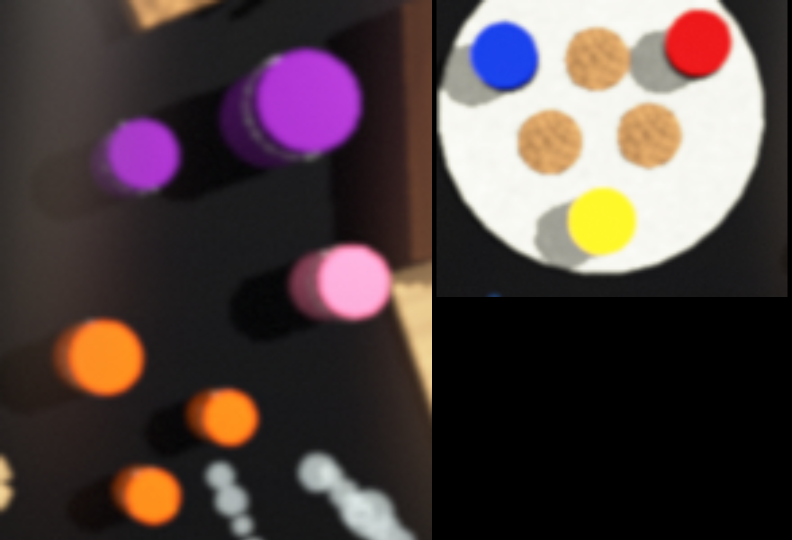

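The crop confirms that the lower-left orange pot, crop (100,357), is clearly the biggest of three, and that the left purple pot, crop (143,155), is the smaller of two. I'll go above the green pot first.

```bash
python3 -m pendant '[[[0,0,0,0.144,-0.103,-0.02,1],[0,0,0,0.144,-0.103,-0.02,1],[0,0,0,0.144,-0.103,-0.02,1],[0,0,0,0.144,-0.103,-0.02,1],[0,0,0,0.144,-0.103,-0.02,1],[0,0,0,0.144,-0.103,-0.02,1],[0,0,0,0.144,-0.103,-0.02,1],[0,0,0,0.144,-0.103,-0.02,1],[0,0,0,0.144,-0.103,-0.02,1],[0,0,0,0.144,-0.103,-0.02,1],[0,0,0,0,0,0,1],[0,0,0,0,0,0,1]]]'
python3 - <<'E'
from h import *
d=imaging.grab_frame("wrist");cv2.imwrite("pics/w1.png",d["frame"]);s=manip.state()
print(s["tool_pos"],s["tool_rot"],np.round(d["world_to_cam"],3).tolist());print(*blobs(d,"green",.062),*blobs(d,"green",.031))
E
```

```text
time: 1.6
tool_pos: [0.5865, 0.3248, 0.1529]
tool_rot: [-0.0, 0.826, 0.564, -0.001]
contact_force: [0.0, -0.1, 0.8]
gripper_width: 1.001
[0.58622418 0.32529317 0.15320842] [-2.57812702e-04  8.25423404e-01  5.64513967e-01 -3.45414244e-04] [[0.363, 0.932, -0.0, -0.517], [0.895, -0.348, 0.277, -0.434], [0.258, -0.101, -0.961, 0.211], [0.0, 0.0, 0.0, 1.0]]
(array([315.4, 198.6]), 7635.5, array([0.5895, 0.3246])) (array([315.4, 198.6]), 7635.5, array([0.5975, 0.3214]))
```

View pics/w1.png

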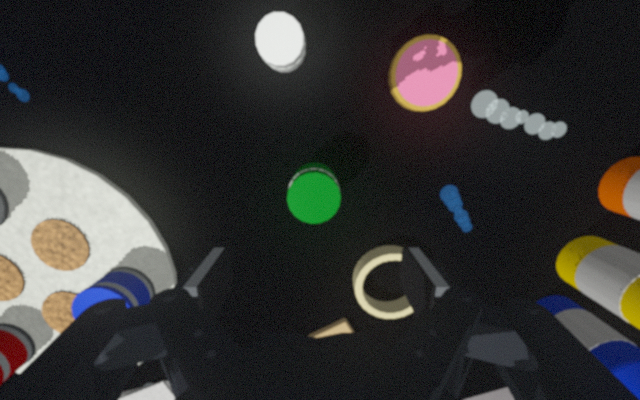

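Wrist view: the green pot's top is at (314,197), which casts to (0.589,0.324). I'll descend and grasp.

```bash
python3 -m pendant '[[[0,0,0,0.003,0,-0.13,1],[0,0,0,0.003,0,-0.13,1],[0,0,0,0,0,-0.13,1],[0,0,0,0,0,-0.122,1],[0,0,0,0,0,0,1],[0,0,0,0,0,0,0],[0,0,0,0,0,0,0],[0,0,0,0,0,0,0],[0,0,0,0,0,0,0],[0,0,0,0,0,0,0],[0,0,0,0,0,0,0]]]'
```

```text
time: 3.02
tool_pos: [0.5903, 0.3252, 0.0289]
tool_rot: [0.001, 0.826, 0.564, 0.002]
contact_force: [-1.4, -1.2, 5.5]
gripper_width: 0.567
```

```bash
python3 -m pendant '[[[0,0,0,0,0,0.16,0],[0,0,0,0,0,0.16,0],[0,0,0,0,0,0.16,0],[0,0,0.029,-0.017,-0.126,0,0],[0,0,0.029,-0.017,-0.126,0,0],[0,0,0.029,-0.017,-0.126,0,0],[0,0,0.029,-0.017,-0.126,0,0],[0,0,0.029,-0.017,-0.126,0,0],[0,0,0.029,-0.017,-0.126,0,0],[0,0,0.029,-0.017,-0.126,0,0],[0,0,0.029,-0.017,-0.126,0,0],[0,0,0.029,-0.017,-0.126,0,0],[0,0,0.029,-0.017,-0.126,0,0],[0,0,0,0,0,0,0],[0,0,0,0,0,-0.12,0],[0,0,0,0,0,-0.12,0],[0,0,0,0,0,0,0],[0,0,0,0,0,0,0]]]'
python3 - <<'E'
from h import *
s=manip.state();print(s["tool_pos"],s["tool_rot"],s["gripper_width"],s["contact_force"])
o=[]
for n in ["wrist","scene"]:
    d=imaging.grab_frame(n);np.savez(n+"1.npz",**d)
    print(n,*blobs(d,"green",s["tool_pos"][2]+.0025),*blobs(d,"cork",.012))
    f=d["frame"];o.append(f if n=="wrist" else cv2.resize(f[120:280,200:456],(640,400)))
cv2.imwrite("pics/p1.png",cv2.resize(np.vstack(o),(480,600)))
E
```

```text
time: 5.28
tool_pos: [0.547, 0.0102, 0.087]
tool_rot: [0.001, 0.493, 0.87, 0.0]
contact_force: [-0.1, 0.2, -1.1]
gripper_width: 0.563
[0.54698149 0.01022128 0.08697971] [9.17767687e-04 4.93089562e-01 8.69977926e-01 4.99090792e-04] 0.5625800979814984 [-0.08941887  0.16679016 -1.05997204]
wrist (array([314.7, 244. ]), 8058.0, array([0.5539, 0.0141])) (array([224.3, 243.1]), 2839.5, array([ 0.6279, -0.041 ])) (array([321., 187.]), 2661.0, array([0.5348, 0.0088])) (array([213.2, 145.6]), 4801.5, array([ 0.5511, -0.0885]))
scene (array([329.8, 167.6]), 537.0, array([0.5466, 0.012 ])) (array([77.8,  8.4]), 470.0, array([-1.3126,  0.422 ])) (array([267.8, 393.3]), 55.5, array([ 0.7491, -0.489 ])) (array([288.7, 388.9]), 147.5, array([ 0.7742, -0.463 ])) (array([242.9, 389.6]), 155.0, array([ 0.7094, -0.5086])) (array([106.9, 366.5]), 11627.5, array([ 0.4763, -0.6186])) (array([302., 336.]), 1394.5, array([ 0.7353, -0.3712])) (array([177.4, 249.7]), 987.0, array([ 0.3656, -0.3609])) (array([309.5, 213.7]), 362.0, array([ 0.5534, -0.092 ])) (array([219.8, 232.1]), 1182.0, array([ 0.4083, -0.2652])) (array([347. , 213.1]), 368.0, array([ 0.6317, -0.0375])) (array([329. , 191.1]), 298.5, array([0.5469, 0.0079])) (array([301.7, 129.1]), 154.0, array([0.3011, 0.2167])) (array([396.3, 115.6]), 219.5, array([0.5231, 0.4629])) (array([471.5, 108.8]), 168.5, array([0.7217, 0.646 ])) (array([192.2,  91.7]), 71.0, array([-0.2103,  0.2013])) (array([479.3,  80.5]), 466.5, array([0.6755, 0.8759])) (array([214.1,  39.7]), 445.5, array([-0.5329,  0.6303])) (array([537. , 120.8]), 31266.5, array([0.9282, 0.6842])) (array([437.2,  28. ]), 956.0, array([0.317, 1.34 ])) (array([401.3,  29.9]), 1739.0, array([0.177 , 1.2222])) (array([75.6, 76.6]), 24139.5, array([-0.7263,  0.0288]))
```

View pics/p1.png

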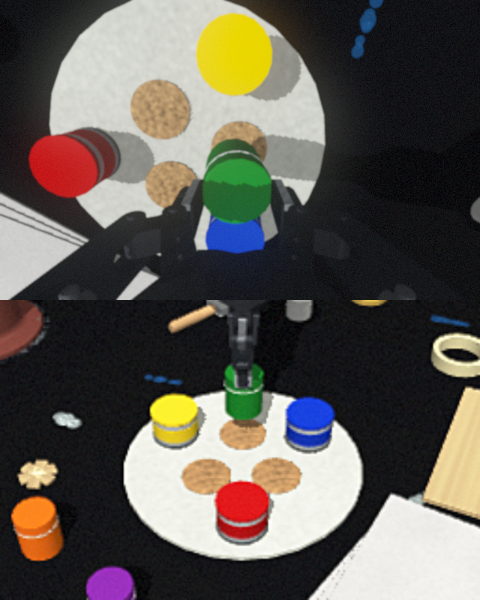

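The green pot hangs over the blue–yellow coaster. I'll lower it, release, and head for the white pot.

```bash
python3 -m pendant '[[[0,0,0,-0.008,0,-0.06,0],[0,0,0,0,0,-0.06,0],[0,0,0,0,0,-0.058,0],[0,0,0,0,0,0,0],[0,0,0,0,0,0,0],[0,0,0,0,0,0,1],[0,0,0,0,0,0,1],[0,0,0,0,0,0,1],[0,0,0,0,0,0.15,1],[0,0,0,0,0,0.16,1],[0,0,0,0,0,0.16,1],[0,0,0,-0.051,0.168,0,1],[0,0,0,-0.051,0.168,0,1],[0,0,0,-0.051,0.168,0,1],[0,0,0,-0.05,0.168,0,1],[0,0,0,-0.05,0.168,0,1],[0,0,0,-0.05,0.168,0,1],[0,0,0,-0.05,0.168,0,1],[0,0,0,-0.05,0.168,0,1],[0,0,0,0,0,0,1]]]'
python3 - <<'E'
from h import *
s=manip.state();print(s["tool_pos"],s["tool_rot"],s["gripper_width"])
d=imaging.grab_frame("wrist");f=d["frame"]
print([b for b in blobs(d,"white",.04) if 800<b[1]<9000]);a=cv2.resize(f,(480,300))
d=imaging.grab_frame("top");f=d["frame"];print("green",blobs(d,"green",.043),"tins",[blobs(d,c,.033) for c in ("yellow","blue","red")]);b=cv2.resize(f[140:265,220:420],(480,300))
cv2.imwrite("pics/p2.png",np.vstack([a,b]))
E
```

```text
time: 7.88
tool_pos: [0.4424, 0.3479, 0.1587]
tool_rot: [-0.0, 0.491, 0.871, 0.0]
contact_force: [-0.3, -1.0, -0.3]
gripper_width: 1.0
[0.44237703 0.34789045 0.15872307] [-2.94910463e-05  4.91488172e-01  8.70884217e-01  2.36510223e-04] 1.000359664164386
[(array([627.9, 367.6]), 969.5, array([0.4377, 0.8114])), (array([311.9, 186.7]), 1530.0, array([0.4431, 0.3442])), (array([498.7,  74.3]), 2482.5, array([0.2598, 0.4385])), (array([344.4,  70.2]), 4569.5, array([0.3317, 0.3128]))]
green [(array([291.3, 201.4]), 284.5, array([0.5437, 0.0109]))] tins [[(array([310.8, 231.5]), 432.0, array([ 0.4639, -0.0413])), (array([ 87.5, 113.3]), 177.5, array([0.7839, 0.5681])), (array([ 63.8, 100.5]), 560.5, array([0.8192, 0.6343]))], [(array([565.1, 229.7]), 266.5, array([ 0.4701, -0.7264])), (array([274.8, 170.6]), 436.0, array([0.628 , 0.0567])), (array([106.8,  89.4]), 182.5, array([0.8512, 0.5193])), (array([254.6,  76.2]), 238.0, array([0.8913, 0.1153])), (array([84.2, 74.2]), 578.5, array([0.8938, 0.5831]))], [(array([293.8, 386.2]), 1664.5, array([0.066 , 0.0011])), (array([ 96.8, 306.8]), 17553.5, array([0.267 , 0.5165])), (array([346.4, 165.7]), 438.0, array([ 0.642 , -0.1375]))]]
```

View pics/p2.png

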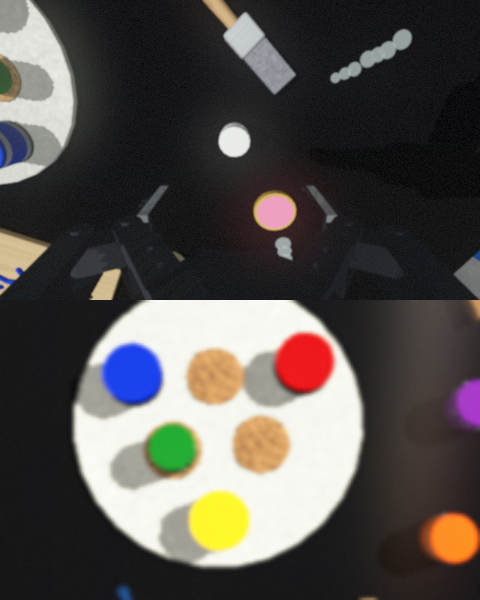

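Green sits on its coaster at (172,447) of the lower panel, and the tins haven't moved. White's top is at about (0.443,0.345).

```bash
python3 -m pendant '[[[0,0,0,0.004,-0.01,-0.15,1],[0,0,0,0,0,-0.15,1],[0,0,0,0,0,-0.15,1],[0,0,0,0,0,-0.1,1],[0,0,0,0,0,-0.05,1],[0,0,0,0,0,0,1],[0,0,0,0,0,0,0],[0,0,0,0,0,0,0],[0,0,0,0,0,0,0],[0,0,0,0,0,0,0],[0,0,0,0,0,0,0],[0,0,0,0,0,0,0],[0,0,0,0,0,0,0]]]'
```

```text
time: 9.6
tool_pos: [0.4538, 0.3435, 0.0184]
tool_rot: [0.008, 0.493, 0.87, 0.004]
contact_force: [4.6, -14.7, 29.1]
gripper_width: 0.01
```

Closed empty, with 29 N of contact. I'll take the load off and look.

```bash
python3 -m pendant '[[[0,0,0,0,0,0.03,0],[0,0,0,0,0,0.03,0]]]'
python3 - <<'E'
from h import *
a=cv2.resize(imaging.grab_frame("wrist")["frame"],(480,300))
b=cv2.resize(imaging.grab_frame("scene")["frame"][60:185,270:470],(480,300))
cv2.imwrite("pics/p3.png",np.vstack([a,b]))
E
```

```text
time: 9.85
tool_pos: [0.4449, 0.3435, 0.0247]
tool_rot: [0.0, 0.493, 0.87, 0.001]
contact_force: [-1.0, 0.2, -0.6]
gripper_width: 0.001
```

View pics/p3.png

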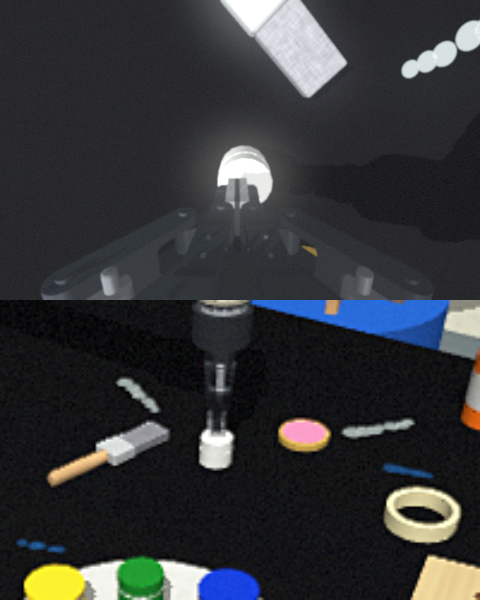

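```bash
python3 -m pendant '[[[0,0,0,0,0,0.16,0.3],[0,0,0,0,0,0.16,1],[0,0,0,0,0,0.16,1],[0,0,0,0,0,0,1],[0,0,0,0,0,0,1]]]'
python3 - <<'E'
from h import *
s=manip.state();d=imaging.grab_frame("wrist");p=s["tool_pos"];print(p,proj(d,p),"cam",np.linalg.inv(d["world_to_cam"])[:3,3])
print([b for b in blobs(d,"white",.04) if 800<b[1]<9000])
for n,z in (("top",.02),("scene",.02)): print(n,[b for b in blobs(imaging.grab_frame(n),"white",z) if .4<b[2][0]<.5 and .28<b[2][1]<.42])
cv2.imwrite("pics/p4.png",cv2.resize(d["frame"],(480,300)))
E
```

```text
time: 10.58
tool_pos: [0.4433, 0.343, 0.1419]
tool_rot: [-0.001, 0.493, 0.87, -0.001]
contact_force: [-0.0, -0.1, -0.4]
gripper_width: 1.0
[0.44329822 0.34299926 0.14188366] [315.12056079 231.0441068 ] cam [0.38382717 0.30778965 0.31213482]
[(array([321.5, 193.9]), 1702.0, array([0.4418, 0.3492])), (array([512.8,  73.4]), 2756.5, array([0.2609, 0.437 ])), (array([350.4,  69.7]), 5113.5, array([0.3322, 0.3124]))]
top [(array([164.6, 239.4]), 291.5, array([0.4421, 0.3512]))]
scene [(array([359.5, 121.4]), 197.5, array([0.4425, 0.3504]))]
```

View pics/p4.png

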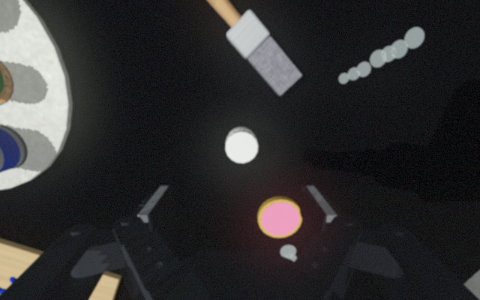

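Run:
```python
from h import *
d=dict(np.load("scene0.npz"))
for z in (.0247,.035,.045): 
    q=proj(d,[.4449,.3435,z]);print(z,q,(q-[270,60])*2.4+[0,300])
d=dict(np.load("scene1.npz"))  # holding green at tool z .087
for z in (.087,.107,.147): print(z,proj(d,[.547,.0102,z]))
im=cv2.imread("pics/p3.png");a=im[100:250,160:320];b=im[400:480,170:270]
cv2.imwrite("pics/p5.png",np.hstack([cv2.resize(a,(400,375)),cv2.resize(b,(400,375)) ]))
```

```text
0.0247 [359.12829567 121.25079791] [213.90790961 447.00191498]
0.035 [359.29440034 118.52727517] [214.30656081 440.46546041]
0.045 [359.45738369 115.85493079] [214.69772086 434.0518339 ]
0.087 [329.56153142 168.79436955]
0.107 [329.57973633 162.59061742]
0.147 [329.61766229 149.6664457 ]
```

View pics/p5.png

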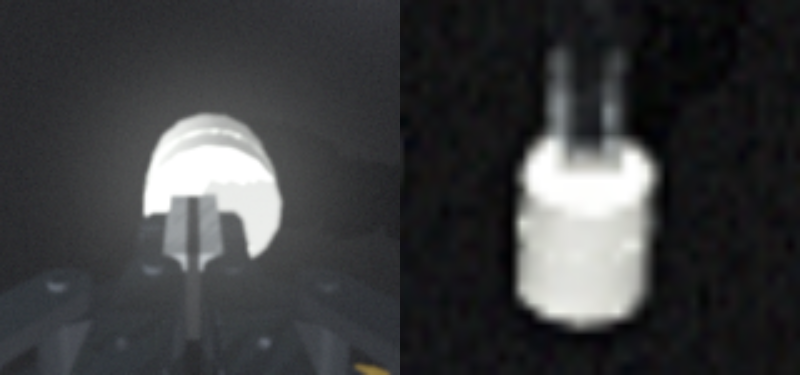

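The closed fingertips lie on top of the white pot, visible at about z = 0.044 while the reported TCP is 0.025. So the real finger ends sit about 19 mm above the reported point, and the first try gripped only the rim. The pot is still upright at (0.442,0.350). I'll go lower, watching the force.

```bash
python3 -m pendant '[[[0,0,0,-0.005,0.028,-0.12,1],[0,0,0,0,0,-0.12,1],[0,0,0,0,0,-0.12,1],[0,0,0,0,0,-0.12,1],[0,0,0,0,0,-0.04,1],[0,0,0,0,0,-0.04,1],[0,0,0,0,0,0,1]]]'; python3 -m pendant '[[[0,0,0,0,0,-0.03,1],[0,0,0,0,0,0,0.6],[0,0,0,0,0,0,0],[0,0,0,0,0,0,0],[0,0,0,0,0,0,0],[0,0,0,0,0,0,0]]]'
```

```text
time: 11.6
tool_pos: [0.443, 0.3502, 0.0033]
tool_rot: [-0.0, 0.493, 0.87, -0.0]
contact_force: [0.1, 0.0, 1.2]
gripper_width: 1.003
time: 12.35
tool_pos: [0.4438, 0.3507, -0.0031]
tool_rot: [0.0, 0.493, 0.87, 0.001]
contact_force: [1.3, 0.3, 4.3]
gripper_width: 0.487
```

```bash
python3 -m pendant '[[[0,0,0,0,0,0.18,0],[0,0,0,0,0,0.18,0],[0,0,0,0,0,0.18,0],[0,0,0,0.045,-0.151,0,0],[0,0,0,0.045,-0.151,0,0],[0,0,0,0.045,-0.151,0,0],[0,0,0,0.045,-0.151,0,0],[0,0,0,0.045,-0.151,0,0],[0,0,0,0.045,-0.151,0,0],[0,0,0,0.045,-0.151,0,0],[0,0,0,0.045,-0.151,0,0],[0,0,0,0.045,-0.151,0,0],[0,0,0,0,0,0,0],[0,0,0,0,0,0,0],[0,0,0,0,0,0,0]]]'
python3 - <<'E'
from h import *
s=manip.state();p=s["tool_pos"];print(p,s["gripper_width"])
d=imaging.grab_frame("wrist");np.savez("w2.npz",**d);print([b for b in blobs(d,"white",p[2]+.003+.04) if b[1]>1500],[b for b in blobs(d,"green",.074) if b[1]>300])
e=imaging.grab_frame("scene");print(blobs(e,"green",.043))
f=cv2.resize(e["frame"][90:250,220:476],(480,300));cv2.imwrite("pics/p6.png",np.vstack([cv2.resize(d["frame"],(480,300)),f]))
E
```

```text
time: 14.22
tool_pos: [0.5438, 0.0115, 0.1306]
tool_rot: [-0.0, 0.493, 0.87, -0.0]
contact_force: [0.5, -0.2, -0.3]
gripper_width: 0.487
[0.54378207 0.01153659 0.13061937] 0.48690785873517806
[(array([ 50.1, 310. ]), 14150.5, array([ 0.6381, -0.0935])), (array([256.8, 165.4]), 75014.5, array([ 0.515 , -0.0362]))] [(array([313.8, 192.7]), 2154.5, array([0.5351, 0.005 ]))]
[(array([328.2, 181. ]), 482.0, array([0.542 , 0.0114])), (array([77.9,  8.3]), 474.5, array([-1.4849,  0.5036]))]
```

View pics/p6.png

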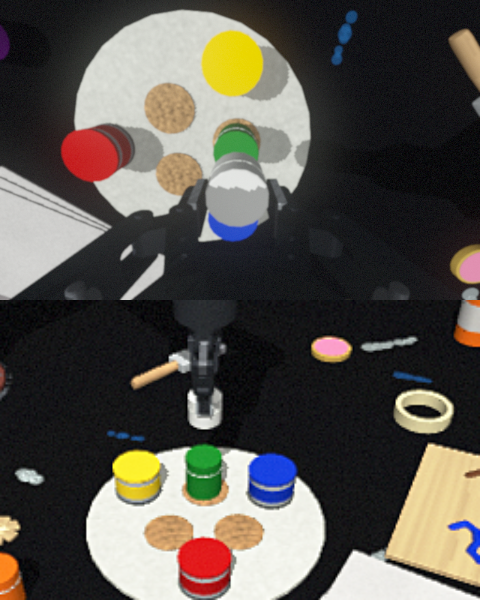

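Scene view: white hangs directly above green, both at about (0.542,0.011). I'll lower it and release.

```bash
python3 -m pendant '[[[0,0,0,0,0,-0.08,0],[0,0,0,0,0,-0.08,0],[0,0,0,0,0,-0.05,0],[0,0,0,0,0,-0.024,0],[0,0,0,0,0,0,0],[0,0,0,0,0,0,0]]]';python3 -m pendant '[[[0,0,0,0,0,0,0.7],[0,0,0,0,0,0,1],[0,0,0,0,0,0,1],[0,0,0,0,0,0.08,1],[0,0,0,0,0,0.16,1],[0,0,0,0,0,0.16,1],[0,0,0,0,0,0.1,1],[0,0,-0.05,0.018,-0.18,0,1],[0,0,-0.05,0.018,-0.18,0,1],[0,0,-0.05,0.018,-0.18,0,1],[0,0,-0.05,0.018,-0.18,0,1],[0,0,-0.05,0.018,-0.18,0,1],[0,0,-0.05,0.018,-0.16,-0.04,1],[0,0,-0.05,0.018,-0.16,-0.08,1],[0,0,-0.05,0.018,-0.15,-0.1,1],[0,0,-0.05,0.018,0,-0.1,1],[0,0,-0.05,0.018,0,0,1],[0,0,0,0,0,0,1],[0,0,0,0,0,0,1]]]'
python3 - <<'E'
from h import *
s=manip.state();p=s["tool_pos"];print(p,s["tool_rot"])
d=imaging.grab_frame("wrist");print([b for b in blobs(d,"purple",.062) if b[1]>500])
e=imaging.grab_frame("top");print(blobs(e,"green",.074))
sc=imaging.grab_frame("scene");print(blobs(sc,"green",.043))
o=np.zeros((600,800,3),np.uint8);o[:300,:400]=cv2.resize(d["frame"],(400,300));o[:300,400:]=cv2.resize(e["frame"][140:260,240:400],(400,300));o[300:,:400]=cv2.resize(sc["frame"][110:230,260:420],(400,300))
cv2.imwrite("pics/p7.png",o)
E
```

```text
time: 15.08
tool_pos: [0.5447, 0.0104, 0.0729]
tool_rot: [0.0, 0.493, 0.87, 0.0]
contact_force: [0.1, -1.0, -0.2]
gripper_width: 0.487
time: 17.45
tool_pos: [0.5898, -0.3323, 0.1191]
tool_rot: [0.001, 0.964, 0.268, 0.001]
contact_force: [-0.1, 0.1, -0.4]
gripper_width: 1.004
[ 0.58984336 -0.33229614  0.11910271] [8.24285970e-04 9.63553187e-01 2.67514859e-01 6.13894770e-04]
[(array([292.1, 304.9]), 6495.5, array([ 0.6214, -0.4251])), (array([325.1, 201.8]), 4144.0, array([ 0.5952, -0.3239]))]
[(array([294.3, 207.5]), 55.5, array([0.5252, 0.0015]))]
[(array([328.1, 183.3]), 400.5, array([0.547 , 0.0032])), (array([77.8,  8.4]), 471.0, array([-1.4846,  0.5029]))]
```

View pics/p7.png

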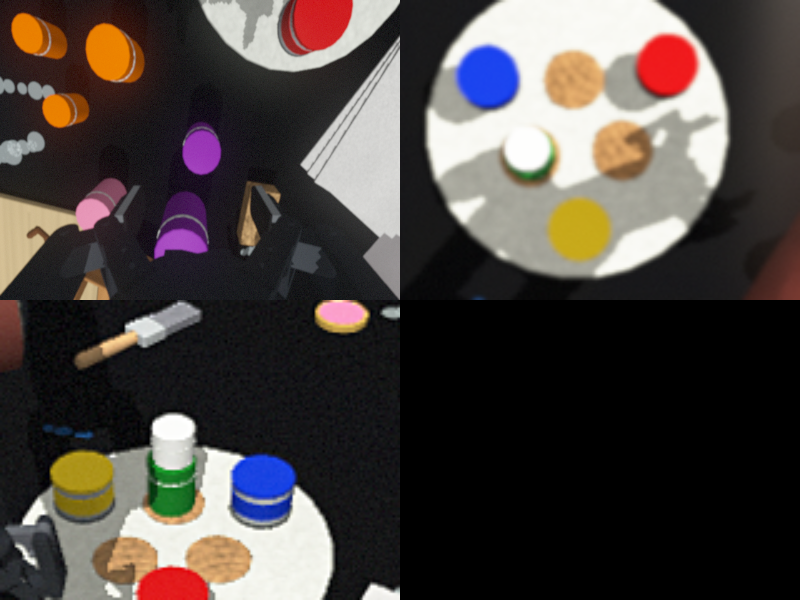

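White stands on green in the scene view (173,440), centred to the eye, and the tins are in place. The purple pot (smaller one) is at about (0.594,-0.327). I'll descend on it with the jaws at 31°, crosswise to the big purple.

```bash
python3 -m pendant '[[[0,0,0,0.017,0.023,-0.12,1],[0,0,0,0,0,-0.12,1],[0,0,0,0,0,-0.12,1],[0,0,0,0,0,-0.06,1],[0,0,0,0,0,-0.048,1],[0,0,0,0,0,0,1],[0,0,0,0,0,0,0.6],[0,0,0,0,0,0,0],[0,0,0,0,0,0,0],[0,0,0,0,0,0,0],[0,0,0,0,0,0,0]]]'; python3 -m pendant '[[[0,0,0,0,0,0.15,0],[0,0,0,0,0,0.15,0],[0,0,0,0,0,0.15,0],[0,0,0,0,0,0,0],[0,0,0,0,0,0,0]]]'
```

```text
time: 18.98
tool_pos: [0.5947, -0.3271, 0.0023]
tool_rot: [0.001, 0.964, 0.266, 0.001]
contact_force: [-0.2, 0.1, 6.0]
gripper_width: 0.594
time: 19.6
tool_pos: [0.5926, -0.3255, 0.1111]
tool_rot: [-0.001, 0.964, 0.266, -0.001]
contact_force: [0.6, -0.3, -1.4]
gripper_width: 0.595
```

```bash
python3 -m pendant '[[[0,0,-0.019,0.019,0.144,0,0],[0,0,-0.019,0.019,0.144,0,0],[0,0,-0.019,0.019,0.144,0,0],[0,0,-0.019,0.019,0.144,0,0],[0,0,-0.019,0.019,0.144,0,0],[0,0,-0.019,0.019,0.144,0,0],[0,0,-0.019,0.019,0.144,0,0],[0,0,-0.019,0.019,0.144,0,0],[0,0,0,0,0,-0.1,0],[0,0,0,0,0,-0.1,0],[0,0,0,0,0,0,0],[0,0,0,0,0,0,0],[0,0,0,0,0,0,0]]]'
python3 - <<'E'
from h import *
s=manip.state();p=s["tool_pos"];print(p,s["tool_rot"])
z=p[2]-.0023
d=imaging.grab_frame("wrist");print([b for b in blobs(d,"purple",z+.062) if b[1]>500])
e=imaging.grab_frame("top");print([b for b in blobs(e,"purple",z+.045)])
sc=imaging.grab_frame("scene");print(blobs(sc,"purple",z+.031))
o=np.zeros((600,400,3),np.uint8);o[:300]=cv2.resize(d["frame"],(400,300));o[300:]=cv2.resize(sc["frame"][110:260,260:420],(400,300))
cv2.imwrite("pics/p8.png",o)
E
```

```text
time: 21.22
tool_pos: [0.6323, -0.0385, 0.0641]
tool_rot: [0.0, 1.0, 0.031, 0.001]
contact_force: [0.2, -0.0, -0.6]
gripper_width: 0.594
[ 0.63230418 -0.03851968  0.06413314] [1.59699434e-04 9.99527259e-01 3.07328040e-02 8.52516853e-04]
[(array([317.6, 345.3]), 1734.5, array([ 0.6359, -0.0701])), (array([315.9, 267.7]), 11717.5, array([ 0.6325, -0.0291]))]
[(array([460.9, 169.6]), 1003.0, array([ 0.6207, -0.4231]))]
[(array([233. , 325.7]), 2233.0, array([ 0.6536, -0.456 ])), (array([347.7, 189.7]), 573.5, array([ 0.6319, -0.0398]))]
```

View pics/p8.png

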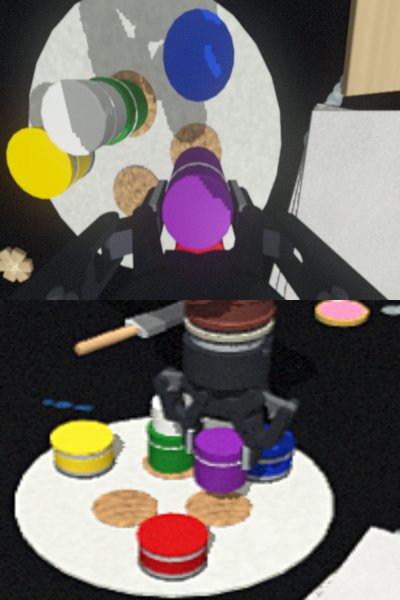

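Purple hangs about 2 mm off the blue–red coaster centre in the scene view. I'll correct, lower and release, then go to the orange.

```bash
python3 -m pendant '[[[0,0,0,-0.004,0.009,-0.08,0],[0,0,0,0,0,-0.07,0],[0,0,0,0,0,-0.044,0],[0,0,0,0,0,0,0],[0,0,0,0,0,0,0],[0,0,0,0,0,0,0.7],[0,0,0,0,0,0,1],[0,0,0,0,0,0,1],[0,0,0,0,0,0.14,1],[0,0,0,0,0,0.18,1],[0,0,0,0,0,0.18,1]]]'; python3 -m pendant '[[[0,0,-0.032,-0.083,-0.116,0,1],[0,0,-0.032,-0.083,-0.116,0,1],[0,0,-0.032,-0.083,-0.116,0,1],[0,0,-0.032,-0.083,-0.116,0,1],[0,0,-0.032,-0.083,-0.116,0,1],[0,0,-0.032,-0.083,-0.116,0,1],[0,0,-0.032,-0.083,-0.116,0,1],[0,0,-0.032,-0.083,-0.116,0,1],[0,0,-0.032,-0.083,-0.116,0,1],[0,0,0,0,0,-0.1,1],[0,0,0,0,0,0,1],[0,0,0,0,0,0,1]]]'
python3 - <<'E'
from h import *
s=manip.state();p=s["tool_pos"];print(p,s["tool_rot"])
d=imaging.grab_frame("wrist");print([b for b in blobs(d,"orange",.062) if b[1]>500])
e=imaging.grab_frame("top");print([b for b in blobs(e,"purple",.055)],[b for b in blobs(e,"orange",.045)])
sc=imaging.grab_frame("scene");print(blobs(sc,"purple",.043))
o=np.zeros((600,800,3),np.uint8);o[:300,:400]=cv2.resize(d["frame"],(400,300));o[300:,:400]=cv2.resize(sc["frame"][110:260,260:420],(400,300));o[:300,400:]=cv2.resize(e["frame"][140:260,240:400],(400,300))
cv2.imwrite("pics/p9.png",o)
E
```

```text
time: 22.75
tool_pos: [0.6304, -0.036, 0.1405]
tool_rot: [-0.0, 1.0, 0.031, -0.0]
contact_force: [0.4, 1.0, -1.9]
gripper_width: 0.997
time: 24.25
tool_pos: [0.4442, -0.2969, 0.115]
tool_rot: [0.0, 0.913, -0.409, 0.0]
contact_force: [0.0, -0.3, 0.2]
gripper_width: 0.994
[ 0.4441587  -0.29692548  0.11504225] [ 6.33844550e-05  9.12568363e-01 -4.08924077e-01  2.79252677e-04]
[(array([278.2, 288.5]), 1809.0, array([ 0.3659, -0.3213])), (array([356.5, 285.3]), 1801.5, array([ 0.4151, -0.3715])), (array([316.7, 201.5]), 3554.0, array([ 0.4495, -0.2929]))]
[(array([308.9, 168.7]), 291.5, array([ 0.6299, -0.036 ])), (array([460.9, 169.5]), 1000.0, array([ 0.6294, -0.4417]))] [(array([423.1, 274.8]), 129.0, array([ 0.3508, -0.3368])), (array([441.4, 260.5]), 44.0, array([ 0.3882, -0.3859])), (array([404.8, 236.9]), 271.0, array([ 0.4498, -0.2903])), (array([575.9, 195.6]), 1400.5, array([ 0.5611, -0.7535])), (array([565.4, 151. ]), 866.0, array([ 0.6828, -0.7316])), (array([575.8, 136.5]), 35.5, array([ 0.7231, -0.7626])), (array([ 64.4, 140.2]), 196.0, array([0.7061, 0.6192])), (array([ 33.9, 129.3]), 787.5, array([0.7354, 0.7021]))]
[(array([233. , 325.8]), 2230.0, array([ 0.6269, -0.44  ])), (array([347.7, 203.7]), 541.0, array([ 0.6313, -0.0356]))]
```

View pics/p9.png

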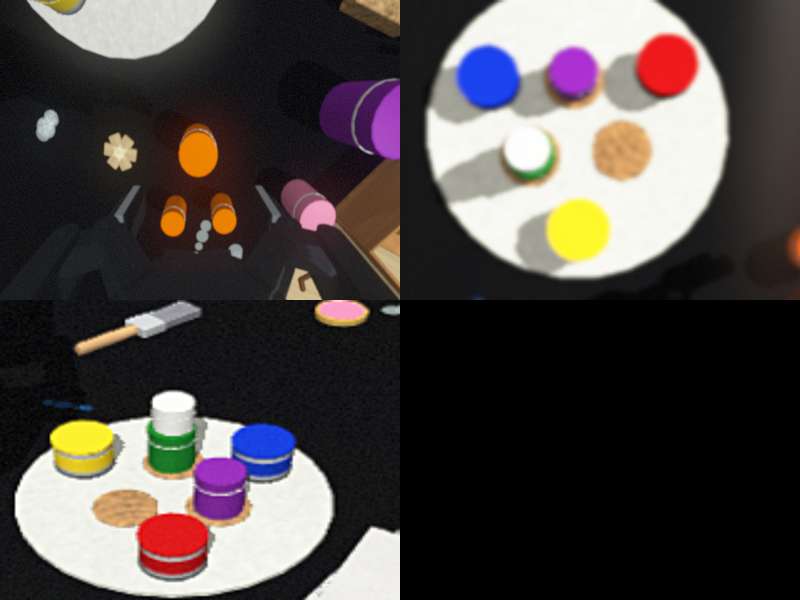

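Purple sits on the blue–red coaster at (0.631,-0.036), and the stack and tins are fine. Orange: the largest one, wrist (198,155), is centred between the jaws, with the two small ones off the jaw axis. I'll grasp it.

```bash
python3 -m pendant '[[[0,0,0,0.005,0.006,-0.12,1],[0,0,0,0,0,-0.12,1],[0,0,0,0,0,-0.12,1],[0,0,0,0,0,-0.06,1],[0,0,0,0,0,-0.032,1],[0,0,0,0,0,0,1],[0,0,0,0,0,0,0.6],[0,0,0,0,0,0,0],[0,0,0,0,0,0,0],[0,0,0,0,0,0,0],[0,0,0,0,0,0,0]]]'; python3 -m pendant '[[[0,0,0,0,0,0.15,0],[0,0,0,0,0,0.15,0],[0,0,0,0,0,0.15,0],[0,0,0,0,0,0,0],[0,0,0,0,0,0,0]]]'
```

```text
time: 25.78
tool_pos: [0.4461, -0.2964, 0.0029]
tool_rot: [0.0, 0.912, -0.409, 0.001]
contact_force: [0.4, -0.6, 6.4]
gripper_width: 0.592
time: 26.4
tool_pos: [0.4439, -0.2945, 0.1118]
tool_rot: [-0.001, 0.912, -0.409, -0.002]
contact_force: [-0.2, 0.0, -2.0]
gripper_width: 0.593
```

```bash
python3 -m pendant '[[[0,0,0.0484,0.0333,0.0628,0,0],[0,0,0.0484,0.0333,0.0628,0,0],[0,0,0.0484,0.0333,0.0628,0,0],[0,0,0.0484,0.0333,0.0628,0,0],[0,0,0.0484,0.0333,0.0628,0,0],[0,0,0.0484,0.0333,0.0628,0,0],[0,0,0.0484,0.0333,0.0628,0,0],[0,0,0.0484,0.0333,0.0628,0,0],[0,0,0.0484,0.0333,0.0628,0,0],[0,0,0.0484,0.0333,0.0628,0,0],[0,0,0.0484,0.0333,0.0628,0,0],[0,0,0.0484,0.0333,0.0628,0,0],[0,0,0.0484,0.0333,0.0628,0,0],[0,0,0,0,0,-0.1,0],[0,0,0,0,0,-0.1,0],[0,0,0,0,0,0,0],[0,0,0,0,0,0,0],[0,0,0,0,0,0,0]]]'
python3 - <<'E'
from h import *
s=manip.state();p=s["tool_pos"];print(p,s["tool_rot"])
z=p[2]-.0029
d=imaging.grab_frame("wrist")
sc=imaging.grab_frame("scene");print([b for b in blobs(sc,"orange",z+.031) if .4<b[2][0]<.7])
o=np.zeros((600,400,3),np.uint8);o[:300]=cv2.resize(d["frame"],(400,300));o[300:]=cv2.resize(sc["frame"][110:260,260:420],(400,300))
cv2.imwrite("pics/p10.png",o)
E
```

```text
time: 28.65
tool_pos: [0.554, -0.0917, 0.065]
tool_rot: [0.001, 0.844, 0.537, 0.001]
contact_force: [0.1, 0.0, -3.0]
gripper_width: 0.591
[ 0.55398707 -0.09167864  0.06500786] [6.43945827e-04 8.43651280e-01 5.36890875e-01 5.39628163e-04]
[(array([177.3, 249.5]), 962.5, array([ 0.4368, -0.395 ])), (array([309.5, 190.1]), 562.0, array([ 0.5565, -0.0919]))]
```

View pics/p10.png

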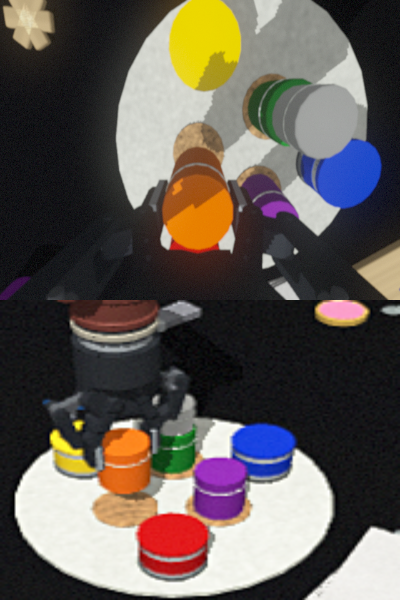

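```bash
python3 -m pendant '[[[0,0,0,-0.008,0.002,-0.08,0],[0,0,0,0,0,-0.07,0],[0,0,0,0,0,-0.046,0],[0,0,0,0,0,0,0],[0,0,0,0,0,0,0],[0,0,0,0,0,0,0.7],[0,0,0,0,0,0,0.8],[0,0,0,0,0,0,0.8],[0,0,0,0,0,0.12,0.8],[0,0,0,0,0,0.18,0.8],[0,0,0,0,0,0.2,0.8],[0,0,0,0,0,0.2,0.8],[0,0,0,-0.08,-0.18,0,0.8],[0,0,0,-0.08,-0.18,0,0.8],[0,0,0,-0.08,-0.18,0,0.8],[0,0,0,-0.08,-0.18,0,0.8],[0,0,0,-0.08,-0.18,0,0.8],[0,0,0,-0.08,-0.18,0,0.8],[0,0,0,0,0,0,0.8],[0,0,0,0,0,0,0.8]]]'
python3 - <<'E'
from h import *
s=manip.state();p=s["tool_pos"];print(p,s["contact_force"])
o=np.zeros((600,800,3),np.uint8)
for i,n in enumerate(["top","scene"]):
    d=imaging.grab_frame(n)
    for c,z in [("orange",.043),("green",.043),("purple",.043),("red",.033),("yellow",.033),("blue",.033)]:
        print(n,c,[b for b in blobs(d,c,z) if .4<b[2][0]<.7 and abs(b[2][1]+.04)<.15])
    print("white",[b for b in blobs(d,"white",.094) if b[1]<900 and .5<b[2][0]<.6 and abs(b[2][1])<.06])
    f=d["frame"][140:260,240:400] if n=="top" else d["frame"][110:260,260:420]
    o[:,400*i:400*i+400]=cv2.resize(f,(400,600) if 0 else (400,600))
cv2.imwrite("pics/p11.png",cv2.resize(o,(800,400)))
E
```

```text
time: 31.25
tool_pos: [0.4313, -0.3605, 0.1898]
tool_rot: [-0.0, 0.844, 0.537, 0.0]
contact_force: [0.1, 0.4, -0.0]
gripper_width: 0.798
[ 0.43134473 -0.36054075  0.18983989] [ 0.10395201  0.39499127 -0.04953479]
top orange [(array([329.2, 198.4]), 296.5, array([ 0.5518, -0.0904]))]
top green [(array([294.6, 207.2]), 57.0, array([0.528, 0.002]))]
top purple [(array([308.9, 168.7]), 291.5, array([ 0.6319, -0.0359]))]
top red [(array([346.4, 165.8]), 437.0, array([ 0.642 , -0.1375]))]
top yellow [(array([310.8, 231.5]), 431.5, array([ 0.4639, -0.0413]))]
top blue [(array([274.9, 170.6]), 442.0, array([0.6278, 0.0562]))]
white []
scene orange [(array([309. , 204.5]), 564.5, array([ 0.5524, -0.0913]))]
scene green [(array([328.1, 183.3]), 399.5, array([0.547 , 0.0033]))]
scene purple [(array([347.7, 203.7]), 542.0, array([ 0.6313, -0.0356]))]
scene red [(array([328.6, 231.4]), 691.0, array([ 0.6384, -0.1324]))]
scene yellow [(array([292.3, 182.2]), 515.0, array([ 0.4572, -0.0362]))]
scene blue [(array([365.1, 183.9]), 535.0, array([0.6245, 0.0655]))]
white []
```

View pics/p11.png

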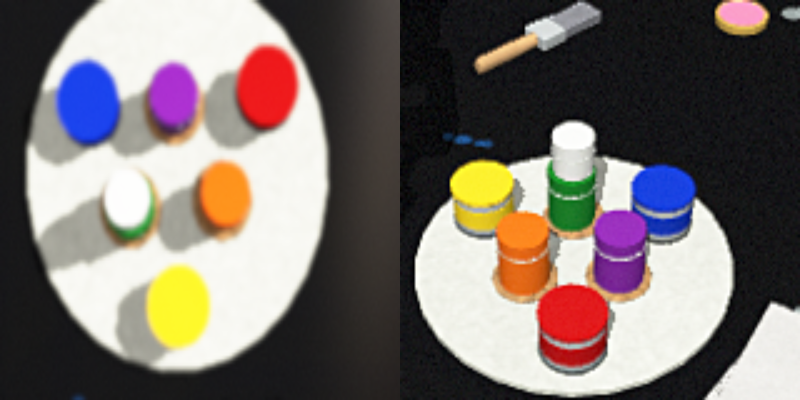

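Run:
```python
from h import *
t=dict(np.load("top0.npz"));s=dict(np.load("scene0.npz"))
print("white top",cast(t,(291.2,199.4),.114),"scene",cast(s,(329.2,159.9),.114))
d=imaging.grab_frame("scene");cv2.imwrite("pics/p12.png",cv2.resize(d["frame"][150:205,300:360],(600,550),interpolation=cv2.INTER_CUBIC))
for x,y,z in [(.543,.0108,.114),(.543,.0108,.074)]: print(proj(s,[x,y,z]),(proj(s,[x,y,z])-[300,150])*10, proj(t,[x,y,z]))
```

```text
white top [0.54257773 0.00769886 0.114     ] scene [0.54506877 0.01135145 0.114     ]
[328.39990569 159.74070356] [283.99905694  97.4070356 ] [289.95874165 199.2280173 ]
[328.39499258 172.09153304] [283.94992575 220.91533045] [290.73604518 200.61554216]
```

View pics/p12.png

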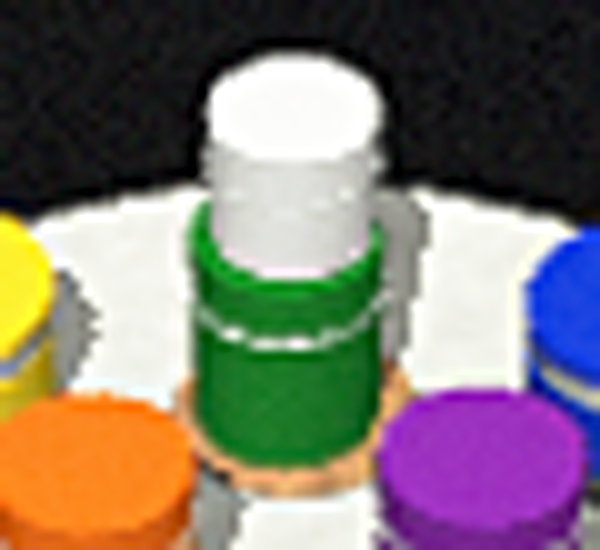

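```bash
python3 -c "
from plant import manip
print(manip.job_done())"
```

```text
the job is handed in; nothing more can be done
None
```

The board is laid out and handed in at about 31 s of the 106 s allowed. No verdict came back, so the figures below are my own camera checks.

| Pot | Coaster | Pot centre to coaster centre |
|---|---|---|
| Orange (largest of three) | red–yellow | about 1 mm |
| Purple (smaller of two) | blue–red | about 2 mm |
| Green | blue–yellow | 2–5 mm |

- **White pot:** it stands upright on the green pot, about 2 mm off centre in the last enlarged view.
- **Tins:** all three measured within about 1.5 mm of where they started.
- **Arm:** it was clear of everything, with about 0.4 N on the wrist.

**What went wrong along the way:**
- **First white grasp failed:** the fingers slipped off the rim and pressed on the pot's top, with 29 N at the wrist. The visible finger ends sat about 19 mm above the reported tool point, so I gripped lower from then on. The pot moved about 5 mm but stayed upright.
- **Disagreeing checks:** the scene and top cameras differed by up to 5 mm on some positions. The final colour-mask positions for the green pot were spoiled by the white pot covering it. I relied on its reading from before stacking and on the enlarged view instead.

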